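Space a tile in the bonding jig and press it flush

TASK

Take the orange-handled spacer out of its wooden caddy and slide it upright, right down to the jig's floor, into the one gap beside the blue tile that is wide enough for it; do not push it down on the thick stop at the narrow gap. Let go of the spacer, then press the tile down with the fingertips until its top is flush with the stops and finish while still holding it pressed there, with the spacer still standing in its gap. Leave the glue bottle, the black tape roll and the marker where they are.

Things in the scene. Friction and masses are not known exactly. Their poses are not given: they have to be found in the camera images.
- jig: bonding jig, fixed to the table: yellow base plate 110 (x) x 230 (y) x 8 mm with an aluminium fence 17 mm thick along its front and its back edge; the inner faces of the fences are 74 mm apart (x = -37 and +37 mm), their tops 38 mm above the table. Origin: centre of the underside. Between the fences, along the jig's y, stand stop, gap, tile, gap, stop. The floor of the gaps is the base plate's top, 8 mm above the origin
- tile_top (a point): blue ceramic tile 70 (x) x 80 (y) x 10 mm, in the middle of the jig, bonded to a sprung aluminium bed of the same outline that fills the space under it; it moves only straight up and down. The point is the centre of the tile's top face and moves with it. Its axes are the jig's. At rest its top stands 46 mm above the table, 8 mm proud of stops and fences
- tile_bed (a joint): how far the tile and its bed are pressed down (m): 0 at rest, 0.008 on the hard seat, where the tile's top is flush with stops and fences (38 mm above the table). It springs back: it takes about 4 N to start and 10 N to reach the seat
- stop_thick: the thicker dark steel stop, 70 (x) x 44 (y) x 30 mm, fixed on the jig's base plate at one end (either side of the tile), its axes the jig's. Origin: centre of its underside, its top 30 mm above. Leaves a gap of only about 4 to 6 mm to the tile: too narrow for the spacer
- stop_slim: the slimmer dark steel stop, 70 (x) x 26 (y) x 30 mm, fixed on the jig's base plate at the other end, its axes the jig's. Origin: centre of its underside, its top 30 mm above. Leaves a gap of about 13 to 15 mm to the tile, 70 mm long and 30 mm deep below the stop's top: this takes the spacer
- caddy: light wooden block 80 (x) x 50 (y) x 25 mm, fixed, with one slot in its top, 46 (x) x 12 (y) mm and 15 mm deep, in which the spacer stands. Origin: centre of the underside
- spacer: flat upright spacer, loose, 44 (x) x 10 (y) mm, 82 mm tall, about 0.09 kg: a plain aluminium blade for the lower 48 mm, above it an orange grip 12 mm thick (y) and 34 mm high. Origin: centre of its foot, z up. It is the same either way round. Starts standing in the caddy's slot, foot 10 mm above the table; pinch the orange grip across its thickness (y)
- glue_bottle: white glue bottle with a red cap, 38 mm across, 110 mm tall, standing behind the jig; bystander. Origin: centre of its underside
- tape_black: black tape roll lying flat, 62 mm across, 19 mm high, behind the jig; bystander. Origin: centre of its underside
- marker: black marker lying on the table, 134 mm long, 16 mm thick, behind the caddy; bystander. Origin: centre of its underside

How it is judged:
On the way:
1. the spacer stands on the jig's floor in the wide gap and has been let go (z of spacer in the frame of jig below 0.0125 m and horizontal distance between spacer and tile_top below 0.056 m and horizontal distance between spacer and stop_slim below 0.032 m and angle between spacer's own z axis and vertical below 0.2 rad and contact force between the fingers and spacer below 0.2 N and value of joint tile_bed below 0.004 m), for 0.2 s.
At the end, for the whole second after the job is handed in: The fingers press on the tile with more than 5 N and hold it at least 6.5 mm down (within 1.5 mm of flush), while the spacer, not touched by the fingers, stands at rest in the gap between the tile and the slim stop: foot within 4.5 mm of the jig's floor and tilted less than 0.2 rad (z of spacer in the frame of jig below 0.0125 m and horizontal distance between spacer and tile_top below 0.056 m and horizontal distance between spacer and stop_slim below 0.032 m and angle between spacer's own z axis and vertical below 0.2 rad and contact force between the fingers and spacer below 0.2 N and value of joint tile_bed above 0.0065 m and contact force between the fingers and tile_bed above 5 N and linear speed of spacer below 0.02 m/s); the arm keeps its last pose, push and grip.
It fails at once if the spacer is pushed against the thick stop at the narrow gap (contact force between spacer and stop_thick above 3 N).
It fails at once if the glue bottle is moved more than 30 mm (distance of glue_bottle from where it was at the start of the episode above 0.03 m).
It fails at once if the black tape roll is moved more than 30 mm (distance of tape_black from where it was at the start of the episode above 0.03 m).
It fails at once if the marker is moved more than 30 mm (distance of marker from where it was at the start of the episode above 0.03 m).
It also fails if it takes over 40 s, if anything falls off the work surface, if the arm or the gripper's body presses on something with over 40 N, if the wrist force passes 120 N, or if a joint passes its speed limit or range.

ROBOT

A 7-joint arm with a two-finger parallel gripper is mounted at the origin on a cart in front of the work surface, level with it; the furniture and walls round the work are solid. World frame = base frame: x ahead of the robot, y to its left, z up, the work surface at z = 0. Lengths are in m, angles in rad, forces in N, time in s.
With the tool pointing down it reaches from about 0.425 to 0.875 m from the base axis. Payload 9.9 kg.
Tool frame: the origin (TCP) lies midway between the tips of the shut fingers; the grasp point (between the pads) lies 19 mm behind it; z points along the fingers, y is the line along which they close (so a half turn about z gives the same grasp; the last joint's range is limited). The gripper opens to 85 mm and grips with 20 to 120 N. Pads are 22 mm wide; open, the fingers measure 114 mm over their backs; the gripper's body (76 mm by 85 mm) begins 54 mm behind the grasp point. The pads swing forward as they close: fully open they stand 13 mm farther back than shut.
Start: joints at [-1.339, 0.576, 0.025, 1.437, -0.015, 1.129, -0.057], TCP at [0.21, 0.642, 0.231] pointing down, gripper open.
Joint ranges: [-2.76, 2.76], [-0.34, 2.15], [-1.52, 1.57], [0.19, 2.46], [-1.09, 4.23], [0.17, 1.99], [-2.82, 2.82]. Speed limits (rad/s): [2.22, 2.22, 3.01, 3.01, 3.14, 3.14, 3.14].

INTERFACE

Orientations are given as a rotation vector (axis times angle).
In Python, from bench import sense, get_image, calibration, hand_in gives the robot as it stands.
- The arm moves only by the tool arm_command, never from a script. Its argument "deltas" is a list of rows, each a list of 6 numbers: the shift along the tool's x, y, z in mm, then the turn, a rotation vector about the tool's x, y, z in degrees. A call has 1 to 12 rows; each row is the pose to reach, as a shift and turn from the pose commanded when the call began, along the tool's axes at that moment; what a row does not reach only later rows make up. A row lasts 1/10 s, in which the tool goes at most 50 mm and 8.59 degrees, less where a joint would pass 70% of its speed; a pose out of reach is approached as far as the arm can. A call with a gripper value outside its range is refused whole. "claw" is the finger opening in mm, from 0 to 85.4, set as the call begins (left out, the last holds). The fingers move at their own pace and stop on an object; the grip force is fixed at half the most. Time passes only in rows, so rows that repeat a pose let the fingers close. It gives the time, the measured TCP pose, the force, the opening and the grip force at its end, in the units of the state.
- sense(): the state, without advancing time (a new reading comes with each control period).
- get_image(name): name is "side" or "top"; returns (picture, depth): 480x640x3 uint8, red, green, blue; 480x640 float32, m along the optical axis (not along the pixel's ray), 0 where there is no reading.
- calibration(name): a dict with "fx", "fy", "cx", "cy" (pixels), "camera_from_world" (4x4, takes a point from world to camera coordinates). Camera axes: x right, y up, looking along -z (the intrinsics and any distortion apply to the point x, -y, -z); pixel columns grow to the right and rows downward; lengths in m; the calibration is good to about 2 mm. A picture is of the moment at which its call begins. calibration takes no time and is no camera call.
- hand_in(): hands the job in; it is judged then, once.
The state is a dict: "time": time; "joint_pos": joint angles; "qvel": joint speeds; "effort": joint torques, N m; "tcp_pos": TCP position; "ee_rot": TCP orientation; "wrist_force": force on the tool from outside, world axes, zero at the start; "moment": the same for the moment, N m; "gripper_width": finger opening in m; "finger_force": force on a finger pad.
Only numpy, scipy, OpenCV 4.12 (cv2) and the standard library are available. Lean on these libraries where they do the work, as an engineer would, in place of code of your own. Each camera call takes 0.05 s, during which the arm holds its last target. There are 200 camera calls.

## Working session

There is one attempt and no reset: what is moved stays moved. The work goes in short steps, Python scripts to look and compute and a tool call to move; the robot and the scene stay as the last step left them, time stands still between calls to the robot, and variables do not carry over. Pictures are saved under pics/ and viewed, at most 10 in all, crops included, and the job is handed in when it is done.

Besides the shell and the picture viewer there is one more tool, called after "Call:" as name(argument=value, ...) on one line, values as JSON. arm_command: Moves the arm, as the interface text tells. Its arguments: {"type":"object","properties":{"deltas":{"type":"array"},"claw":{"type":"number"}},"required":["deltas"]}

```bash
mkdir -p pics
python3 - <<'E'
from bench import *
import cv2,numpy as np
s=sense();print(s)
for n in("top","side"):
    p,d=get_image(n);cv2.imwrite(f"pics/{n}0.png",p[:,:,::-1]);np.savez(f"{n}0.npz",p=p,d=d)
    print(calibration(n))
E
```

```text
{'time': 0.0, 'joint_pos': array([-1.33880631,  0.57649196,  0.02482339,  1.43790275, -0.01500186,
        1.12897382, -0.05648189]), 'qvel': array([ 0.00088743,  0.00081276,  0.00115705,  0.00148516, -0.0006939 ,
       -0.00149656, -0.00142121]), 'effort': array([ 4.91646042e-04, -7.65749359e+01,  2.24994488e+00, -2.85963678e+01,
        1.51001679e-02,  1.27841407e-02,  8.43537464e-06]), 'tcp_pos': array([0.20947808, 0.64120951, 0.23047102]), 'ee_rot': array([-4.93847682e-01, -3.10234895e+00,  2.48375393e-03]), 'wrist_force': array([0.0115094 , 0.94995185, 0.41167022]), 'moment': array([ 0.0483157 , -0.01246692, -0.04509097]), 'finger_force': 0.0, 'gripper_width': 0.08540903343860679}
{'fx': 489.0840094959171, 'fy': 489.0840094959171, 'cx': 326.72312779868486, 'cy': 240.00708561878108, 'camera_from_world': array([[-1.54115870e-02, -9.99880825e-01, -9.04465351e-04,
        -1.02453105e-02],
       [ 9.82100770e-01, -1.53073539e-02,  1.87733221e-01,
        -5.83121428e-01],
       [-1.87724693e-01,  2.00499074e-03,  9.82219639e-01,
        -9.25427596e-01],
       [ 0.00000000e+00,  0.00000000e+00,  0.00000000e+00,
         1.00000000e+00]])}
{'fx': 542.3325053122495, 'fy': 542.3325053122495, 'cx': 317.4418480167309, 'cy': 237.38173627695252, 'camera_from_world': array([[ 0.99509982, -0.0962615 ,  0.02258475, -0.57216613],
       [ 0.03931258,  0.5947749 ,  0.80293047, -0.06215781],
       [-0.09072413, -0.7981081 ,  0.59564468, -0.98002397],
       [ 0.        ,  0.        ,  0.        ,  1.        ]])}
```

View pics/top0.png

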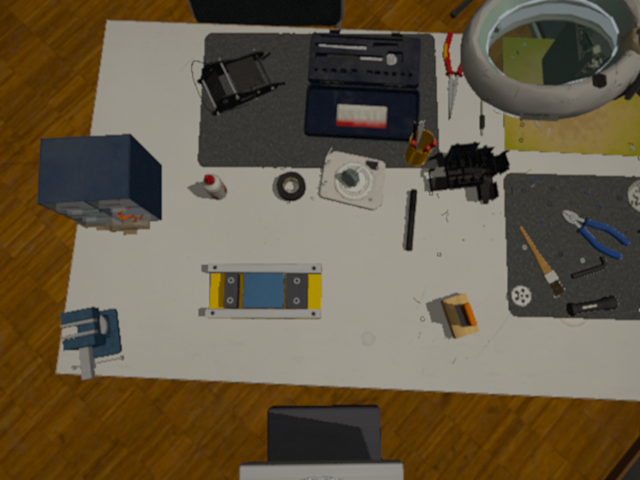

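View pics/side0.png

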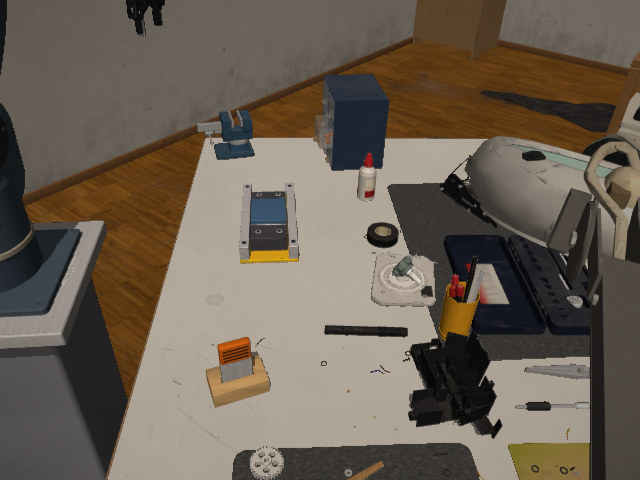

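```bash
cat > h.py <<'E'
import numpy as np,cv2
from bench import calibration
def ray(n,u,v):
    c=calibration(n);M=c["camera_from_world"];R=M[:3,:3];t=M[:3,3]
    d=np.array([(u-c["cx"])/c["fx"],-(v-c["cy"])/c["fy"],-1.0])
    return -R.T@t,R.T@d
def onz(n,u,v,z):
    o,d=ray(n,u,v);return o+d*(z-o[2])/d[2]
def proj(n,P):
    c=calibration(n);M=c["camera_from_world"];q=M[:3,:3]@np.asarray(P,float)+M[:3,3]
    return np.array([c["cx"]+c["fx"]*q[0]/-q[2],c["cy"]-c["fy"]*q[1]/-q[2]])
def masked(n,hsv,lo,hi,box):
    m=cv2.inRange(hsv,np.array(lo),np.array(hi));k=np.zeros_like(m);x0,y0,x1,y1=box;k[y0:y1,x0:x1]=m[y0:y1,x0:x1];return k
E
python3 - <<'E'
from h import *
t=np.load("top0.npz");s=np.load("side0.npz")
a=t["p"][255:325,195:330];b=t["p"][285:345,435:485];c=s["p"][180:265,235:305];e=s["p"][330:410,200:275]
z=lambda i,f:cv2.resize(i,None,fx=f,fy=f,interpolation=cv2.INTER_CUBIC)
W=np.zeros((600,800,3),np.uint8)
def put(i,x,y):
    h,w=i.shape[:2];h=min(h,600-y);w=min(w,800-x);W[y:y+h,x:x+w]=i[:h,:w]
put(z(a,4),0,0);put(z(b,5),545,0);put(z(c,3.6),0,290);put(z(e,3.6),300,310)
cv2.imwrite("pics/crop0.png",W[:,:,::-1])
ht=cv2.cvtColor(t["p"],cv2.COLOR_RGB2HSV);hs=cv2.cvtColor(s["p"],cv2.COLOR_RGB2HSV)
def rep(n,h,lo,hi,box,z):
    m=masked(n,h,lo,hi,box);cs=max(cv2.findContours(m,0,2)[0],key=cv2.contourArea)
    r=cv2.minAreaRect(cs);bp=cv2.boxPoints(r)
    P=np.array([onz(n,u,v,z) for u,v in bp]);print(n,np.count_nonzero(m),np.round(r[0],1),"ctr",onz(n,*r[0],z).round(4),"\n",P[:,:2].round(4))
print("tile");rep("top",ht,(100,80,50),(120,255,255),(230,260,300,320),.046)
rep("side",hs,(95,80,60),(120,255,255),(235,185,305,235),.046)
print("orange");rep("top",ht,(5,190,120),(16,255,255),(440,290,485,340),.092)
rep("side",hs,(3,190,120),(14,255,255),(210,330,260,375),.08)
print("wood");rep("top",ht,(10,60,60),(25,200,255),(435,285,485,345),.025)
# depth at sites
for n,q,P in(("top",t["d"],(264,290)),("top",t["d"],(467,312)),("top",t["d"],(295,290))):
    u,v=P;dd=q[v,u];o,r=ray(n,u,v);print(P,(o+r*dd).round(4))
E
```

```text
tile
top 1378 [263. 290.] ctr [0.4856 0.1088 0.046 ] 
 [[0.5201 0.1491]
 [0.5189 0.0691]
 [0.4515 0.069 ]
 [0.4527 0.1479]]
side 851 [267.9 210.4] ctr [0.4849 0.1006 0.046 ] 
 [[0.4497 0.1456]
 [0.5206 0.1458]
 [0.518  0.0581]
 [0.4515 0.0584]]
orange
top 108 [470. 314.] ctr [ 0.4305 -0.2854  0.092 ] 
 [[ 0.4497 -0.2752]
 [ 0.4525 -0.2837]
 [ 0.4114 -0.2955]
 [ 0.4087 -0.2871]]
side 460 [234.1 350.5] ctr [ 0.4309 -0.2912  0.08  ] 
 [[ 0.4047 -0.2793]
 [ 0.4492 -0.2663]
 [ 0.4565 -0.3029]
 [ 0.4136 -0.3147]]
wood
top 771 [460.  315.4] ctr [ 0.4305 -0.2845  0.025 ] 
 [[ 0.4619 -0.2469]
 [ 0.4786 -0.3008]
 [ 0.3994 -0.3217]
 [ 0.3832 -0.2685]]
(264, 290) [0.4856 0.1069 0.0454]
(467, 312) [ 0.4344 -0.2805  0.0906]
(295, 290) [0.4855 0.0459 0.0359]
```

View pics/crop0.png

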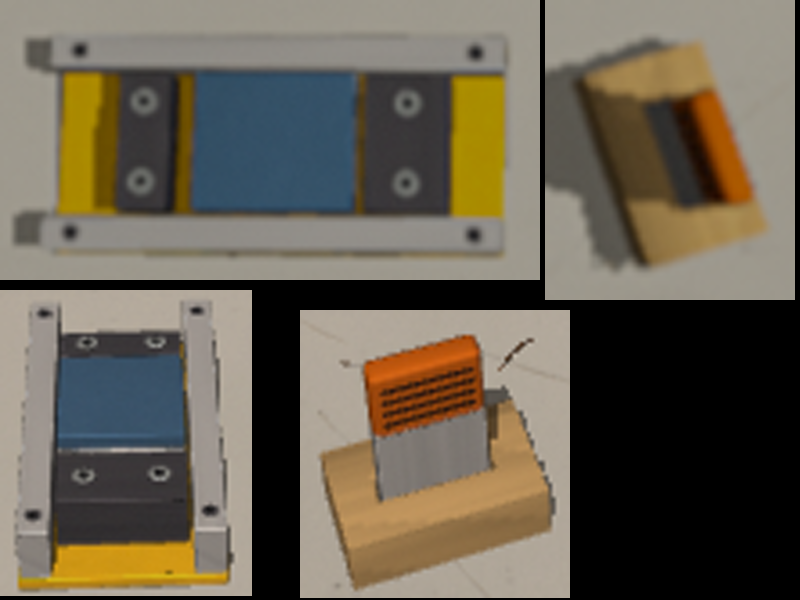

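```bash
cat >> h.py <<'E'
from scipy.spatial.transform import Rotation as Ro
def delta(s,P,yaw):
    "shift (tool axes, mm) and tool-z turn (deg) to reach P with tool y at yaw (deg) pointing down"
    R=Ro.from_rotvec(s["ee_rot"]);a=np.radians(yaw);y=np.array([np.cos(a),np.sin(a),0]);z=np.array([0,0,-1.]);x=np.cross(y,z)
    T=Ro.from_matrix(np.c_[x,y,z]);return (R.inv().apply(np.asarray(P)-s["tcp_pos"])*1e3).round(1),np.degrees((R.inv()*T).as_rotvec()).round(2)
E
python3 - <<'E'
from h import *
from bench import sense
t=np.load("top0.npz");g=cv2.cvtColor(t["p"],cv2.COLOR_RGB2GRAY).astype(float);p=t["p"].astype(float)
# row profile over the jig interior, B-R highlights blue vs yellow vs dark
pr=p[277:304].mean(0)
for u in list(range(207,252))+list(range(280,325)): print(u,pr[u].round().astype(int),end=' ; ')
print()
# yaw from fence front/back edges: row of max gradient per column (subpixel by centroid)
def edge(cols,r0,r1):
    out=[]
    for u in cols:
        gr=np.abs(np.diff(g[r0:r1+1,u]));out.append((gr*(np.arange(r0,r1)+.5)).sum()/gr.sum())
    return np.polyfit(cols,out,1)
for r0,r1 in((270,277),(305,312)):
    k=edge(np.arange(246,282),r0,r1);a=onz("top",210,np.polyval(k,210),.042);b=onz("top",315,np.polyval(k,315),.042)
    print("edge slope",k,"yaw",np.degrees(np.arctan2(-(a-b)[0],(a-b)[1])),a.round(4),b.round(4))
# caddy top in side view and orange spacer depth points from both
for n in("top","side"):
    q=np.load(n+"0.npz");h=cv2.cvtColor(q["p"],cv2.COLOR_RGB2HSV)
    box=(440,285,485,345) if n=="top" else (200,330,280,410)
    m=masked(n,h,(3,170,100),(16,255,255),box);v,u=np.nonzero(m)
    P=np.array([(lambda o,r:o+r*q["d"][b,a])(*ray(n,a,b)) for a,b in zip(u,v) if q["d"][b,a]>0])
    T=P[P[:,2]>.086];print(n,len(P),len(T),"top pts mean",T.mean(0).round(4),"all z",P[:,2].min().round(3),P[:,2].max().round(3))
    if len(T)>5:
        r=cv2.minAreaRect(T[:,:2].astype(np.float32));print(r)
s=sense()
print(delta(s,(.46,.2,.26),105),delta(s,(.43,-.286,.2),105.5))
E
```

```text
207 [159 155 144] ; 208 [152 149 140] ; 209 [126 118 105] ; 210 [139 114  34] ; 211 [164 132   0] ; 212 [170 137   0] ; 213 [169 136   0] ; 214 [169 136   0] ; 215 [169 137   0] ; 216 [170 138   0] ; 217 [167 135   0] ; 218 [146 115   0] ; 219 [123  93   0] ; 220 [110  82   0] ; 221 [106  78   0] ; 222 [106  78   0] ; 223 [99 73  4] ; 224 [77 62 36] ; 225 [60 55 54] ; 226 [58 56 58] ; 227 [65 64 65] ; 228 [73 72 71] ; 229 [73 72 71] ; 230 [71 70 70] ; 231 [74 73 72] ; 232 [74 73 73] ; 233 [68 66 67] ; 234 [61 59 60] ; 235 [58 56 57] ; 236 [54 51 53] ; 237 [38 37 41] ; 238 [35 30 27] ; 239 [68 50  9] ; 240 [100  74   0] ; 241 [108  79   0] ; 242 [99 75 21] ; 243 [72 71 73] ; 244 [52 76 96] ; 245 [ 50  78 100] ; 246 [ 50  78 100] ; 247 [ 51  79 100] ; 248 [ 51  79 100] ; 249 [ 51  79 100] ; 250 [ 51  79 100] ; 251 [ 51  79 101] ; 280 [ 53  82 103] ; 281 [ 53  82 105] ; 282 [ 54  82 104] ; 283 [64 74 85] ; 284 [78 66 45] ; 285 [77 60 23] ; 286 [65 57 48] ; 287 [58 55 57] ; 288 [57 55 57] ; 289 [57 55 56] ; 290 [57 54 56] ; 291 [57 54 56] ; 292 [58 55 56] ; 293 [64 62 63] ; 294 [75 74 73
[... 607 characters left out ...]
] yaw -1.2689581901312295 [0.5248 0.2161 0.042 ] [0.5201 0.0052 0.042 ]
edge slope [2.83416641e-03 3.07669378e+02] yaw -1.0466318061011306 [0.4514 0.2139 0.042 ] [0.4476 0.006  0.042 ]
top 123 122 top pts mean [ 0.4302 -0.2851  0.0922] all z 0.085 0.096
((0.43044111132621765, -0.285787433385849), (0.042122624814510345, 0.011312171816825867), 14.808706283569336)
side 501 266 top pts mean [ 0.4308 -0.2897  0.0908] all z 0.058 0.095
((0.4304986894130707, -0.28854015469551086), (0.0428103543817997, 0.013087592087686062), 16.152698516845703)
(array([-375.2, -341.7,  -28.9]), array([-8.000e-02, -2.000e-02, -3.309e+01])) (array([-497.5, -812.9,   31.8]), array([-8.000e-02, -2.000e-02, -3.359e+01]))
```

Call:
arm_command(deltas=[[-34,-31,-3,0,0,-3],[-68,-62,-6,0,0,-6],[-102,-93,-9,0,0,-9],[-136,-124,-12,0,0,-12],[-170,-155,-15,0,0,-15],[-204,-186,-18,0,0,-18],[-238,-217,-21,0,0,-21],[-272,-248,-24,0,0,-24],[-306,-279,-27,0,0,-27],[-340,-310,-29,0,0,-30],[-375,-342,-29,0,0,-33],[-375,-342,-29,0,0,-33]], claw=85)

```text
time: 1.3
tcp_pos: [0.4628, 0.193, 0.2603]
ee_rot: [-0.395, 3.116, -0.005]
wrist_force: [-0.0, 1.1, -0.4]
gripper_width: 0.0853
finger_force: 0.0
```

```bash
cat > st.py <<'E'
import sys
from h import *
from bench import sense
s=sense();print(s["time"],s["tcp_pos"].round(4),"yaw",np.degrees(np.arctan2(*Ro.from_rotvec(s["ee_rot"]).as_matrix()[[1,0],1])).round(2),s["wrist_force"].round(1),s["gripper_width"],s["joint_pos"].round(2))
for a in sys.argv[1:]:
    x,y,z,w=map(float,a.split(","));print(a,delta(s,(x,y,z),w))
E
python3 st.py .4303,-.2865,.2,105.3
```

```text
1.3 [0.4628 0.193  0.2603] yaw 104.44 [-0.   1.1 -0.4] 0.08527051320335303 [-0.49  0.29  0.    1.84  0.    1.01  1.33]
.4303,-.2865,.2,105.3 (array([ 151.1, -456.1,   61.7]), array([-0.19,  0.02, -0.86]))
```

Call:
arm_command(deltas=[[13,-38,5,0,0,0],[25,-76,10,0,0,0],[38,-114,15,0,0,0],[50,-152,20,0,0,0],[63,-190,25,0,0,-1],[75,-228,30,0,0,-1],[88,-266,36,0,0,-1],[101,-304,42,0,0,-1],[113,-342,48,0,0,-1],[126,-380,54,0,0,-1],[138,-418,60,0,0,-1],[151,-456,62,0,0,-1]])

```text
time: 2.5
tcp_pos: [0.4309, -0.2803, 0.1976]
ee_rot: [0.435, -3.111, -0.001]
wrist_force: [1.5, 0.2, 0.2]
gripper_width: 0.0852
finger_force: 0.0
```

Call:
arm_command(deltas=[[0,0,0,0,0,0],[0,0,0,0,0,0],[0,0,0,0,0,0]])

```text
time: 2.8
tcp_pos: [0.4315, -0.278, 0.1981]
ee_rot: [0.437, -3.111, -0.002]
wrist_force: [0.2, 0.3, 0.8]
gripper_width: 0.0852
finger_force: 0.0
```

```bash
python3 st.py .4303,-.2865,.061,105.3
```

```text
2.8 [ 0.4315 -0.278   0.1981] yaw 105.98 [0.2 0.3 0.8] 0.08523099109573483 [ 0.35  0.38  0.18  1.91 -0.09  0.86  2.43]
.4303,-.2865,.061,105.3 (array([  3.5,  -8. , 137.1]), array([ 0.06, -0.  ,  0.68]))
```

Call:
arm_command(deltas=[[2,-4,25,0,0,0.5],[3.5,-8,50,0,0,0.7],[3.5,-8,75,0,0,0.7],[3.5,-8,95,0,0,0.7],[3.5,-8,110,0,0,0.7],[3.5,-8,110,0,0,0.7],[3.5,-8,110,0,0,0.7]])

```text
time: 3.5
tcp_pos: [0.4306, -0.287, 0.0887]
ee_rot: [-0.418, 3.114, 0.001]
wrist_force: [0.1, -0.4, -0.9]
gripper_width: 0.0849
finger_force: 0.0
```

```bash
python3 st.py .4303,-.2865,.061,105.3
python3 - <<'E'
from h import *
from bench import get_image
p,d=get_image("side");q,e=get_image("top")
z=lambda i,f:cv2.resize(i,None,fx=f,fy=f,interpolation=cv2.INTER_CUBIC)
cv2.imwrite("pics/g1.png",np.hstack([z(p[280:410,180:290],3.6),z(q[250:380,410:520],3.6)])[:,:,::-1])
E
```

```text
3.5 [ 0.4306 -0.287   0.0887] yaw 105.3 [ 0.1 -0.4 -0.9] 0.08485218311844671 [ 0.4   0.53  0.14  2.02 -0.13  0.59  2.47]
.4303,-.2865,.061,105.3 (array([ 0.1,  0.6, 27.7]), array([ 0.02,  0.01, -0.  ]))
```

View pics/g1.png

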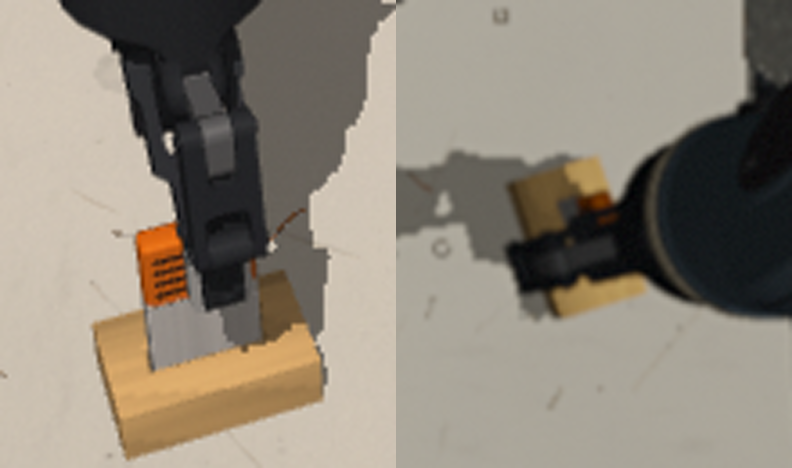

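Call:
arm_command(deltas=[[0,0.5,15,0,0,0],[0,0.5,27.5,0,0,0],[0,0.5,27.5,0,0,0],[0,0.5,27.5,0,0,0]])

```text
time: 4.0
tcp_pos: [0.4302, -0.2877, 0.0616]
ee_rot: [-0.416, 3.113, -0.001]
wrist_force: [-0.0, -0.1, 0.6]
gripper_width: 0.0851
finger_force: 0.0
```

Call:
arm_command(deltas=[[0,0,0,0,0,0],[0,0,0,0,0,0],[0,0,0,0,0,0],[0,0,0,0,0,0],[0,0,0,0,0,0],[0,0,0,0,0,0],[0,0,0,0,0,0],[0,0,0,0,0,0],[0,0,0,0,0,0],[0,0,0,0,0,0]], claw=4)

```text
time: 5.0
tcp_pos: [0.4299, -0.2873, 0.061]
ee_rot: [0.416, -3.114, -0.001]
wrist_force: [-1.5, 2.0, 5.7]
gripper_width: 0.0109
finger_force: 58.5
```

```bash
python3 st.py
```

```text
5.0 [ 0.4299 -0.2873  0.061 ] yaw 105.22 [-1.5  2.   5.7] 0.01091932296374033 [ 0.41  0.58  0.13  2.05 -0.14  0.53  2.48]
```

Call:
arm_command(deltas=[[0,0,-8,0,0,0],[0,0,-18,0,0,0],[0,0,-35,0,0,0],[0,0,-60,0,0,0],[0,0,-90,0,0,0],[0,0,-90,0,0,0]])

```text
time: 5.6
tcp_pos: [0.4316, -0.289, 0.1548]
ee_rot: [-0.414, 3.109, -0.006]
wrist_force: [0.3, 0.1, -0.4]
gripper_width: 0.0114
finger_force: 58.5
```

```bash
python3 st.py .487,.155,.145,88.85
```

```text
5.6 [ 0.4316 -0.289   0.1548] yaw 105.17 [ 0.3  0.1 -0.4] 0.011400778966275484 [ 0.38  0.44  0.17  1.96 -0.11  0.75  2.45]
.487,.155,.145,88.85 (array([-169.6,  414.1,    8.7]), array([-0.23,  0.3 , 16.32]))
```

Call:
arm_command(deltas=[[-7,17,0,0,0,1],[-21,52,1,0,0,2],[-38,93,2,0,0,4],[-55,135,3,0,0,5],[-72,176,4,0,0,7],[-89,217,5,0,0,8],[-106,259,6,0,0,10],[-123,300,7,0,0,12],[-140,341,8,0,0,14],[-154,376,8,0,0,15],[-165,402,9,0,0,16],[-169.5,414,9,0,0,16.3]])

```text
time: 6.8
tcp_pos: [0.4848, 0.1595, 0.1416]
ee_rot: [0.025, 3.141, 0.001]
wrist_force: [-0.2, -0.9, -0.6]
gripper_width: 0.0111
finger_force: 58.4
```

Call:
arm_command(deltas=[[0,0,0,0,0,0],[0,0,0,0,0,0],[0,0,0,0,0,0],[0,0,0,0,0,0]])

```text
time: 7.2
tcp_pos: [0.485, 0.1547, 0.1419]
ee_rot: [0.034, 3.141, -0.001]
wrist_force: [0.0, -0.0, -1.2]
gripper_width: 0.011
finger_force: 58.4
```

```bash
python3 st.py .487,.1555,.105,88.85
python3 - <<'E'
from h import *
from bench import get_image
p,d=get_image("side");q,e=get_image("top");np.savez("s1.npz",p=p,d=d,q=q,e=e)
z=lambda i,f:cv2.resize(i,None,fx=f,fy=f,interpolation=cv2.INTER_CUBIC)
cv2.imwrite("pics/g2.png",np.hstack([z(p[120:270,220:320],4),z(q[230:330,190:290],4)[:600,:400] if 0 else cv2.copyMakeBorder(z(q[230:330,190:290],4),0,200,0,0,0)])[:,:,::-1])
E
```

```text
7.2 [0.485  0.1547 0.1419] yaw 88.78 [ 0.  -0.  -1.2] 0.010950774740786652 [-0.57  0.45  0.24  1.99 -0.16  0.72  1.32]
.487,.1555,.105,88.85 (array([-2. ,  0.9, 36.9]), array([-0.02,  0.  , -0.07]))
```

View pics/g2.png

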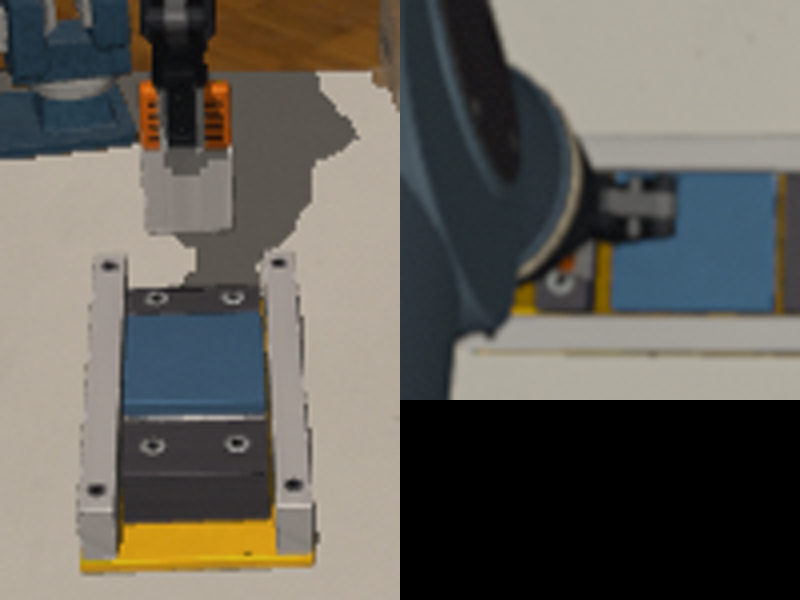

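```bash
python3 - <<'E'
from h import *
s=np.load("s1.npz");p=s["p"];d=s["d"];g=cv2.cvtColor(p,cv2.COLOR_RGB2GRAY).astype(float)
c=.9998
for dx in(-.022,.022):
  for dz in(0,.048): print("pred",proj("side",(.485+dx,.1547-.005,.0909+dz)).round(2))
print("rows",[(r,int(g[r,260:274].mean())) for r in range(168,184)])
print("cols",[(u,int(g[162:174,u].mean())) for u in list(range(252,261))+list(range(274,283))])
u,v=np.meshgrid(np.arange(259,275),np.arange(162,174));P=np.array([(lambda o,r:o+r*d[b,a])(*ray("side",a,b)) for a,b in zip(u.ravel(),v.ravel())]);print("blade pts",np.median(P,0).round(4),P.std(0).round(4))
# tile & stop depth-based: top face points
h=cv2.cvtColor(p,cv2.COLOR_RGB2HSV);print("tile back row",[(r,p[r,256:282].mean(0).round().astype(int).tolist()) for r in range(186,206)])
E
python3 st.py .486,.164,.105,88.85 .486,.164,.0925,88.85
```

```text
pred [255.7  178.49]
pred [254.59 157.16]
pred [277.68 177.85]
pred [277.17 156.58]
rows [(168, 129), (169, 128), (170, 129), (171, 128), (172, 129), (173, 128), (174, 128), (175, 129), (176, 129), (177, 126), (178, 96), (179, 111), (180, 117), (181, 126), (182, 141), (183, 142)]
cols [(252, 173), (253, 173), (254, 172), (255, 157), (256, 140), (257, 132), (258, 130), (259, 131), (260, 130), (274, 128), (275, 128), (276, 131), (277, 134), (278, 76), (279, 85), (280, 86), (281, 86), (282, 86)]
blade pts [0.4854 0.1487 0.1162] [0.0091 0.0017 0.0079]
tile back row [(186, [137, 129, 119]), (187, [136, 128, 118]), (188, [129, 121, 112]), (189, [126, 119, 109]), (190, [124, 117, 108]), (191, [97, 92, 85]), (192, [52, 49, 50]), (193, [74, 71, 71]), (194, [73, 71, 70]), (195, [81, 78, 78]), (196, [62, 58, 60]), (197, [60, 57, 60]), (198, [55, 64, 75]), (199, [57, 81, 103]), (200, [57, 82, 103]), (201, [57, 82, 104]), (202, [58, 82, 104]), (203, [58, 82, 104]), (204, [58, 83, 105]), (205, [58, 83, 105])]
7.3 [0.485  0.1553 0.1419] yaw 88.82 [ 0.4 -1.  -0.6] 0.011045480772659905 [-0.57  0.45  0.24  1.99 -0.16  0.72  1.32]
.486,.164,.105,88.85 (array([-0.8,  8.7, 36.9]), array([-0.01,  0.  , -0.03]))
.486,.164,.0925,88.85 (array([-0.8,  8.7, 49.4]), array([-0.01,  0.  , -0.03]))
```

Call:
arm_command(deltas=[[-0.5,4,0,0,0,0],[-0.8,9,10,0,0,0],[-0.8,9,25,0,0,0],[-0.8,9,38,0,0,0],[-0.8,9,44,0,0,0],[-0.8,9,47,0,0,0],[-0.8,9,49,0,0,0],[-0.8,9,49,0,0,0],[-0.8,9,49,0,0,0]])

```text
time: 8.2
tcp_pos: [0.4862, 0.1654, 0.0931]
ee_rot: [0.03, 3.141, 0.0]
wrist_force: [0.9, 0.4, -0.7]
gripper_width: 0.0111
finger_force: 58.4
```

Call:
arm_command(deltas=[[0,-1,0,0,0,0],[0,-2,0,0,0,0],[0,-3,0,0,0,0],[0,-4,0,0,0,0],[0,-4,0,0,0,0],[0,-4,0,0,0,0]])

```text
time: 8.8
tcp_pos: [0.4858, 0.1614, 0.0928]
ee_rot: [-0.03, -3.141, -0.0]
wrist_force: [-1.1, -0.1, -0.9]
gripper_width: 0.011
finger_force: 58.4
```

```bash
python3 st.py
```

```text
8.8 [0.4858 0.1614 0.0928] yaw 88.9 [-1.1 -0.1 -0.9] 0.011045399631195992 [-0.56  0.53  0.21  2.03 -0.19  0.6   1.33]
```

Call:
arm_command(deltas=[[0,-1,0,0,0,0],[0,-2,0,0,0,0],[0,-3,0,0,0,0],[0,-4,0,0,0,0],[0,-5,0,0,0,0],[0,-5,0,0,0,0],[0,-5,0,0,0,0],[0,-5,0,0,0,0]])

```text
time: 9.6
tcp_pos: [0.4857, 0.1564, 0.0928]
ee_rot: [-0.03, -3.141, 0.0]
wrist_force: [-0.0, -0.3, -0.2]
gripper_width: 0.0112
finger_force: 58.4
```

Call:
arm_command(deltas=[[0,-0.5,0,0,0,0],[0,-1,0,0,0,0],[0,-1.5,0,0,0,0],[0,-1.5,0,0,0,0],[0,-1.5,0,0,0,0]])

```text
time: 10.1
tcp_pos: [0.4857, 0.1548, 0.0928]
ee_rot: [-0.03, -3.141, 0.0]
wrist_force: [0.1, -0.3, -0.8]
gripper_width: 0.0111
finger_force: 58.4
```

Call:
arm_command(deltas=[[0,-0.5,0,0,0,0],[0,-1,0,0,0,0],[0,-1,0,0,0,0],[0,-1,0,0,0,0]])

```text
time: 10.5
tcp_pos: [0.4857, 0.1544, 0.0928]
ee_rot: [0.029, 3.141, 0.001]
wrist_force: [-0.4, 3.0, -1.5]
gripper_width: 0.0108
finger_force: 58.4
```

Call:
arm_command(deltas=[[0,1.3,0,0,0,0],[0,2.6,0,0,0,0],[0,2.6,1,0,0,0],[0,2.6,2,0,0,0],[0,2.6,3,0,0,0],[0,2.6,4,0,0,0],[0,2.6,5,0,0,0],[0,2.6,6,0,0,0],[0,2.6,7,0,0,0],[0,2.6,7,0,0,0]])

```text
time: 11.5
tcp_pos: [0.4857, 0.1564, 0.0857]
ee_rot: [-0.03, -3.141, 0.0]
wrist_force: [-0.5, 0.2, -0.9]
gripper_width: 0.0112
finger_force: 58.6
```

Call:
arm_command(deltas=[[0,0,3,0,0,0],[0,0,6,0,0,0],[0,0,9,0,0,0],[0,0,12,0,0,0],[0,0,15,0,0,0],[0,0,18,0,0,0],[0,0,21,0,0,0],[0,0,23.5,0,0,0],[0,0,24.5,0,0,0],[0,0,24.5,0,0,0]])

```text
time: 12.5
tcp_pos: [0.4857, 0.1564, 0.0611]
ee_rot: [-0.03, -3.141, 0.0]
wrist_force: [-0.2, -0.9, -0.7]
gripper_width: 0.0111
finger_force: 58.6
```

Call:
arm_command(deltas=[[0,0,0.5,0,0,0],[0,0,1,0,0,0],[0,0,1.5,0,0,0],[0,0,1.5,0,0,0],[0,0,1.5,0,0,0]])

```text
time: 13.0
tcp_pos: [0.4857, 0.1564, 0.0598]
ee_rot: [0.03, 3.141, 0.0]
wrist_force: [0.6, 0.5, -1.2]
gripper_width: 0.011
finger_force: 58.6
```

Call:
arm_command(deltas=[[0,0,0.5,0,0,0],[0,0,1,0,0,0],[0,0,1.3,0,0,0],[0,0,1.3,0,0,0],[0,0,1.3,0,0,0]])

```text
time: 13.5
tcp_pos: [0.4858, 0.1565, 0.059]
ee_rot: [0.03, 3.141, 0.001]
wrist_force: [-1.2, 0.6, 7.7]
gripper_width: 0.0113
finger_force: 60.0
```

Call:
arm_command(deltas=[[0,0,-0.4,0,0,0],[0,0,-0.4,0,0,0],[0,0,-0.4,0,0,0],[0,0,-0.4,0,0,0],[0,0,-0.4,0,0,0],[0,0,-0.4,0,0,0],[0,0,-0.4,0,0,0]], claw=60)

```text
time: 14.2
tcp_pos: [0.4857, 0.1564, 0.0588]
ee_rot: [-0.03, -3.141, 0.0]
wrist_force: [0.2, 0.4, -0.6]
gripper_width: 0.0598
finger_force: 0.0
```

Call:
arm_command(deltas=[[0,0,-15,0,0,0],[0,0,-40,0,0,0],[0,0,-70,0,0,0],[0,0,-90,0,0,0],[0,0,-90,0,0,0],[0,0,-90,0,0,0]])

```text
time: 14.8
tcp_pos: [0.4857, 0.1566, 0.1489]
ee_rot: [0.03, 3.141, 0.001]
wrist_force: [-0.5, 0.1, 0.2]
gripper_width: 0.0598
finger_force: 0.0
```

```bash
python3 st.py .486,.09,.148,88.9
python3 - <<'E'
from h import *
from bench import get_image
p,d=get_image("side");q,e=get_image("top")
z=lambda i,f:cv2.resize(i,None,fx=f,fy=f,interpolation=cv2.INTER_CUBIC)
cv2.imwrite("pics/g3.png",np.hstack([z(p[120:270,220:320],4),cv2.copyMakeBorder(z(q[230:330,190:290],4),0,200,0,0,0)])[:,:,::-1])
E
```

```text
14.8 [0.4857 0.1566 0.1489] yaw 88.92 [-0.5  0.1  0.2] 0.059846164314604794 [-0.58  0.44  0.24  1.98 -0.16  0.73  1.32]
.486,.09,.148,88.9 (array([ -1.6, -66.6,   0.9]), array([0.02, 0.03, 0.02]))
```

View pics/g3.png

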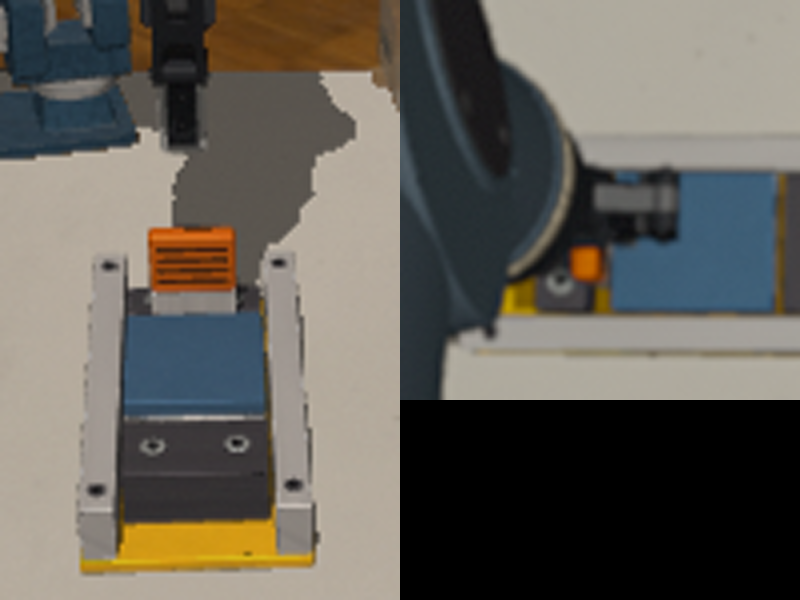

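Call:
arm_command(deltas=[[-0.5,-15,0,0,0,0],[-1,-40,0,0,0,0],[-1.6,-57,0,0,0,0],[-1.6,-57,0,0,0,0],[-1.6,-57,20,0,0,0],[-1.6,-57,50,0,0,0],[-1.6,-57,75,0,0,0],[-1.6,-57,90,0,0,0],[-1.6,-57,95,0,0,0],[-1.6,-57,95,0,0,0],[-1.6,-57,95,0,0,0]], claw=0)

```text
time: 16.0
tcp_pos: [0.4866, 0.0994, 0.0544]
ee_rot: [0.03, 3.141, 0.0]
wrist_force: [0.5, 0.9, -0.3]
gripper_width: 0.0004
finger_force: 0.0
```

```bash
python3 st.py
```

```text
16.0 [0.4866 0.0994 0.0544] yaw 88.9 [ 0.5  0.9 -0.3] 0.0004176149381211258 [-0.42  0.58  0.18  2.1  -0.21  0.48  1.48]
```

Call:
arm_command(deltas=[[0,0,2,0,0,0],[0,0,4,0,0,0],[0,0,6,0,0,0],[0,0,8,0,0,0],[0,0,9.5,0,0,0],[0,0,11,0,0,0],[0,0,12,0,0,0],[0,0,13,0,0,0],[0,0,13,0,0,0],[0,0,13,0,0,0]])

```text
time: 17.0
tcp_pos: [0.4863, 0.0995, 0.041]
ee_rot: [0.03, 3.141, 0.0]
wrist_force: [-0.2, 1.0, 5.4]
gripper_width: 0.0
finger_force: 2.7
```

Call:
arm_command(deltas=[[0,0,1,0,0,0],[0,0,2,0,0,0],[0,0,3,0,0,0],[0,0,3.5,0,0,0],[0,0,3.5,0,0,0],[0,0,3.5,0,0,0]])

```text
time: 17.6
tcp_pos: [0.4864, 0.0995, 0.0381]
ee_rot: [0.03, 3.141, 0.001]
wrist_force: [-3.0, -1.0, 14.0]
gripper_width: 0.0001
finger_force: 7.1
```

Call:
arm_command(deltas=[[0,0,0.5,0,0,0],[0,0,1,0,0,0],[0,0,1,0,0,0],[0,0,1,0,0,0]])

```text
time: 18.0
tcp_pos: [0.4864, 0.0995, 0.0379]
ee_rot: [0.03, 3.14, 0.001]
wrist_force: [-5.2, -0.1, 29.6]
gripper_width: 0.0
finger_force: 14.5
```

Call:
arm_command(deltas=[[0,0,-0.5,0,0,0],[0,0,-0.5,0,0,0],[0,0,-0.5,0,0,0],[0,0,-0.5,0,0,0]])

```text
time: 18.4
tcp_pos: [0.4864, 0.0995, 0.038]
ee_rot: [0.03, 3.141, 0.001]
wrist_force: [-4.0, -1.1, 21.2]
gripper_width: -0.0003
finger_force: 10.8
```

```bash
python3 st.py
python3 - <<'E'
from h import *
from bench import get_image
p,d=get_image("side");q,e=get_image("top")
z=lambda i,f:cv2.resize(i,None,fx=f,fy=f,interpolation=cv2.INTER_CUBIC)
cv2.imwrite("pics/g4.png",np.hstack([z(p[120:270,220:320],4),cv2.copyMakeBorder(z(q[230:330,190:290],4),0,200,0,0,0)])[:,:,::-1])
E
```

```text
18.4 [0.4864 0.0995 0.038 ] yaw 88.9 [-4.  -1.1 21.2] -0.0003490908423902017 [-0.41  0.6   0.17  2.12 -0.22  0.44  1.48]
```

View pics/g4.png

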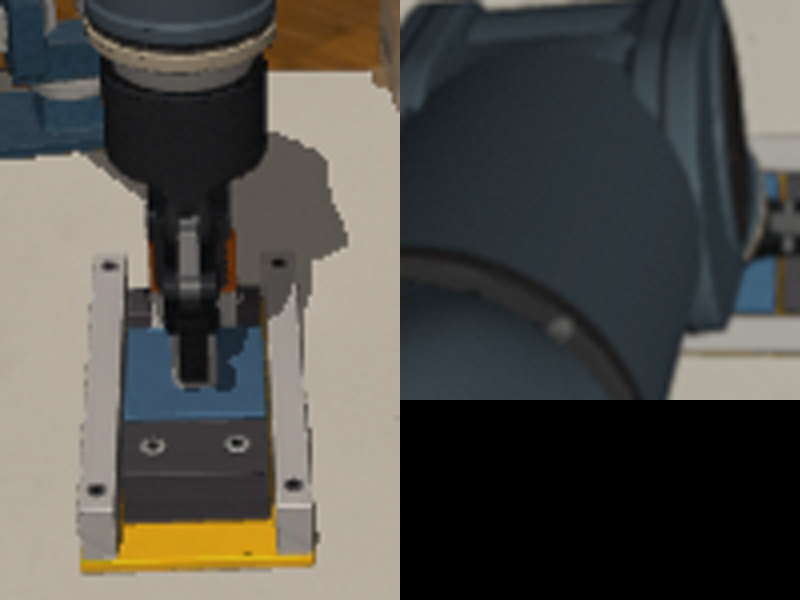

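The side view shows the shut fingers at about (195, 380) pressing the tile, which is now flush with the stops. The orange grip is still upright behind them, with its edges at about (152, 262) and (233, 262). I'm handing in.

```bash
python3 -c "
from bench import hand_in
print(hand_in())"
```

```text
the job is handed in; nothing more can be done
None
```

I handed the job in with the spacer standing released on the jig's floor in the wide gap and the tile held flush at about 21 N; the hand-in call gave no verdict, so I can't say whether it passed.

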